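# Draw the code scanner from its holder and hold it aimed at a reagent label

## Task

Take the handheld code scanner out of its holder and hold it, raised and still, with its red window aimed at the middle of the striped label of the green-capped reagent bottle: from in front of the label, about ten centimetres from it, looking down at about 45 degrees. Do not knock the scanner against anything on the way, and leave both bottles, the basket and the mouse where they are. Finish while still holding the scanner in the gripper, aimed like that.

Things in the scene. Friction and masses are not known exactly. Their poses are not given: they have to be found in the camera images.
- scanner: the handheld code scanner, 0.16 kg or somewhat more or less: a dark blue upright handle 34 (x) x 28 (y) x 117 mm high with a white head on top, 84 (x) x 36 (y) x 40 mm high (from 52 mm ahead of the handle's axis to 32 mm behind it). Origin at the centre of the handle's underside, z up along the handle to the head, whose flat top with a pale blue strip is 156 mm up; the window looks along its own -x. It starts upright in the holder.
- scanner_head (a point): the place to grip the scanner: the middle of the head, on the handle's axis, 136 mm above the handle's underside and 20 mm below the head's top; the head's flat sides are 36 mm apart along the scanner's y. Axes as the scanner's.
- scanner_window (a point): centre of the dark red window on the front of the scanner's head, 52 mm from scanner_head along the scanner's -x. Axes as the scanner's: it looks along -x.
- scanner_foot (a point): centre of the underside of the handle, 136 mm below scanner_head along the scanner's z.
- holder: fixed grey scanner holder: foot 110 x 90 x 10 mm and a square pocket, 52 x 46 mm outside and 42 x 36 mm inside, with its floor 10 mm and its rim 85 mm above the bench. The handle stands loosely in it (4 mm play all round) and is drawn straight up, 75 mm, to come free. Origin at the centre of the underside, z up, axes as the scanner's at the start.
- green: opaque white upright reagent bottle, body 44 (x) x 66 (y) x 86 mm high, with a round green screw cap 32 mm across whose top is 118 mm up; loose, 0.3 kg. Origin at the centre of its underside, z up; its own +x points out of the side that carries the striped code label. The two bottles may stand in either order. Its label is the one to aim at.
- green_label (a point): middle of the green-capped bottle's label (54 mm wide, 56 mm high, cream with black stripes), 45 mm above the bench; its +x points straight out of the label, level, z up.
- blue: opaque white upright reagent bottle, body 44 (x) x 66 (y) x 86 mm high, with a round blue screw cap 32 mm across whose top is 118 mm up; loose, 0.3 kg. Origin at the centre of its underside, z up; its own +x points out of the side that carries the striped code label. The two bottles may stand in either order. Not the one to aim at.
- basket: loose open turquoise basket 130 x 110 x 60 mm high, a bystander. Origin at the centre of its underside.
- mouse: loose pale grey computer mouse 100 x 60 x 32 mm high, a bystander. Origin at the centre of its underside.
Mind the look-alikes: they are no part of the job. Leave any pink look-alike of the scanner alone.

How it is judged:
By the outcome, as a careful person would: the job done as asked, in the order asked, and still so for the second after the job is handed in, while the arm keeps its last pose, push and grip.
It also fails if it takes over 34 s, if anything falls off the work surface, if the arm or the gripper's body presses on something with over 40 N, if the wrist force passes 120 N, or if a joint passes its speed limit or range.

## Robot

A 6-joint arm with a two-finger parallel gripper is mounted at the origin on the work surface. World frame = base frame: x ahead of the robot, y to its left, z up, the work surface at z = 0. Lengths are in m, angles in rad, forces in N, time in s.
With the tool pointing down it reaches from about 0.425 to 0.95 m from the base axis. Payload 3.5 kg.
Tool frame: the origin (TCP) lies midway between the tips of the shut fingers; the grasp point (between the pads) lies ctrl.hold_point_z behind it (ctrl.hold_point_z is the distance from the TCP to the grasp point, in m); z points along the fingers, x is the direction in which the jaws open and shut, and the axes are right-handed (so a half turn about z gives the same grasp; the last joint's range is limited). The gripper opens to 85 mm and grips with 20 to 120 N. Pads are 22 mm wide; open, the fingers measure 114 mm over their backs; the gripper's body (76 mm by 85 mm) begins 54 mm behind the grasp point. The pads swing forward as they close: fully open they stand 13 mm farther back than shut.
Start: joints at [-1.259, 0.286, 1.577, -0, 1.279, -0.15], TCP at [0.301, -0.604, 0.231] pointing down, gripper open.
Joint ranges: [-2.77, 2.77], [-0.9, 2.22], [0.21, 2.48], [-1.53, 4.67], [0.24, 2.81], [-2.84, 2.84]. Speed limits (rad/s): [2.79, 2.79, 3.14, 3.14, 3.14, 3.14].

## Interface

Orientations are given as a unit quaternion [x, y, z, w].
In Python, from plant import ctrl gives the robot as it stands.
- The arm moves only by the tool step_arm, never from a script. Its arguments are lists of equal length, an entry for each row: "gripper": the gripper's target within -1 to 1 (shut at 1, half-way at 0, fully open at -1); "linear": the shift along the tool's x, y, z in m, a list of three; "delta_rot": the turn, a rotation vector about the tool's x, y, z in degrees, a list of three. A call has 1 to 20 rows; each row is the pose to reach, as a shift and turn from the pose commanded when the call began, along the tool's axes at that moment; what a row does not reach only later rows make up. A row lasts 1/8 s, in which the tool goes at most 62.5 mm and 10.7 degrees, less where a joint would pass 70% of its speed; a pose out of reach is approached as far as the arm can. A call with a gripper value outside its range is refused whole. The fingers move at their own pace and stop on an object; "grip_force" is the grip in N (left out, the last holds). Time passes only in rows, so rows that repeat a pose let the fingers close. It gives the time, the measured TCP pose, the force and the opening at its end, in the units of the state.
- ctrl.get_state(): the state, without advancing time (a new reading comes with each control period).
- ctrl.read_camera(name): name is "scene" or "top"; returns a dict with "frame" (384x512x3 uint8, red, green, blue), "fx", "fy", "cx", "cy" (pixels), "k1" (the pictures are not rectified: a ray, as slopes to the right and down, at radius r is drawn at 1 + k1 r^2 times it, then the intrinsics apply), "view" (4x4, takes a point from world to camera coordinates). Camera axes: x right, y down, z forward; pixel columns grow to the right and rows downward; lengths in m; the calibration is good to about 2 mm. A picture is of the moment at which its call begins. There is no depth.
- ctrl.sign_off(): hands the job in, once; it reports no verdict.
The state is a dict: "time": time; "qpos": joint angles; "dq": joint speeds; "joint_efforts": joint torques, N m; "eef_pos": TCP position; "tcp_rot": TCP orientation; "contact_force": force on the tool from outside, world axes, zero at the start; "wrist_torque": the same for the moment, N m; "opening": opening from 0.0 (shut) to 1.0 (fully open).
Only numpy, scipy, OpenCV 4.12 (cv2) and the standard library are available. Lean on these libraries where they do the work, as an engineer would, in place of code of your own. Each camera call takes 0.05 s, during which the arm holds its last target. There are 200 camera calls.

## Working session

There is one attempt and no reset: what is moved stays moved. The work goes in short steps, Python scripts to look and compute and a tool call to move; the robot and the scene stay as the last step left them, time stands still between calls to the robot, and variables do not carry over. Pictures are saved under pics/ and viewed, on a budget of 10 in all, crops included, one or two more only if the job needs it, and the job is handed in when it is done.

Besides the shell and the picture viewer there is one more tool, called after "Emit:" as name(argument=value, ...) on one line, values as JSON. step_arm: Moves the arm, as the interface text tells. Its arguments: {"type":"object","properties":{"gripper":{"type":"array"},"linear":{"type":"array"},"delta_rot":{"type":"array"},"grip_force":{"type":"number"}},"required":["gripper","linear","delta_rot"]}

```bash
ls; mkdir -p pics
python3 - <<'E'
from plant import ctrl
import cv2,numpy as np
np.set_printoptions(precision=4,suppress=True)
print(ctrl.hold_point_z, ctrl.get_state())
for n in ("scene","top"):
    r=ctrl.read_camera(n); cv2.imwrite(f"pics/{n}0.png",r["frame"][:,:,::-1])
    print({k:v for k,v in r.items() if k!="frame"})
E
```

```text
pics
0.0187 {'time': 0.0, 'qpos': array([-1.259 ,  0.2872,  1.5782,  0.    ,  1.2786, -0.15  ]), 'dq': array([ 0.0001,  0.0023, -0.0003,  0.0004,  0.0003,  0.0007]), 'joint_efforts': array([ -0.0006, -40.5986, -29.2625,  -0.0001,   0.0059,  -0.    ]), 'eef_pos': array([ 0.3006, -0.6036,  0.2299]), 'tcp_rot': array([ 0.8502, -0.5265, -0.0009, -0.0008]), 'contact_force': array([-0.2194, -0.3019,  0.3488]), 'wrist_torque': array([-0.0071,  0.0127,  0.0316]), 'opening': 1.0019354437061367}
{'fx': 374.1587961377297, 'fy': 374.1587961377297, 'cx': 255.48583299306557, 'cy': 189.02281256926778, 'k1': -0.06716131124954262, 'view': array([[-0.4314,  0.9021, -0.0084,  0.1651],
       [ 0.658 ,  0.3083, -0.687 , -0.2599],
       [-0.6172, -0.3019, -0.7266,  1.4168],
       [ 0.    ,  0.    ,  0.    ,  1.    ]])}
{'fx': 462.62227107597494, 'fy': 462.62227107597494, 'cx': 246.43270136529574, 'cy': 186.11846170528582, 'k1': -0.021988940801905124, 'view': array([[-0.02  , -0.9997, -0.0127,  0.0713],
       [-0.9851,  0.0219, -0.1706,  0.526 ],
       [ 0.1709,  0.0091, -0.9853,  1.3756],
       [ 0.    ,  0.    ,  0.    ,  1.    ]])}
```

View pics/scene0.png

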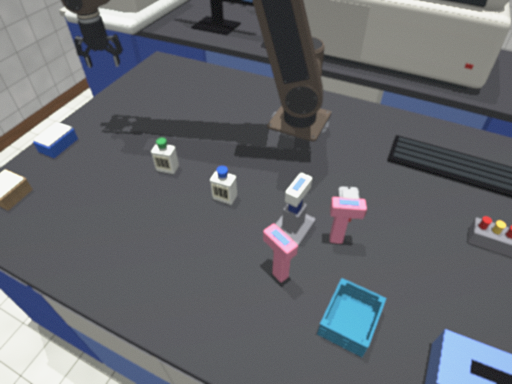

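View pics/top0.png

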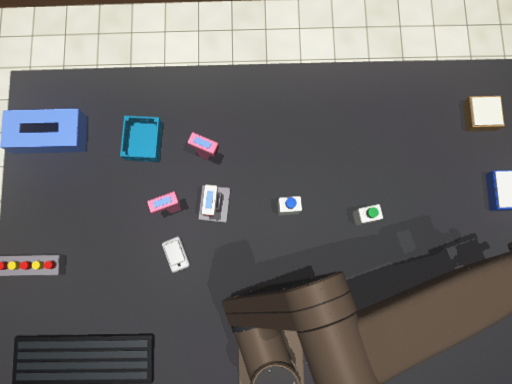

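The scene view shows the green bottle at (165,157), the blue bottle at (224,185) and the scanner at (297,195) in its holder. Two pink decoys stand at (280,250) and (345,215). In the top view the scanner is at (209,199) and the green cap at (373,213). The labels face +x.

```bash
cat > h.py <<'E'
import cv2,numpy as np
np.set_printoptions(precision=4,suppress=True)
from scipy.spatial.transform import Rotation as R
def K(c): return np.array([[c["fx"],0,c["cx"]],[0,c["fy"],c["cy"]],[0,0,1]]),np.array([c["k1"],0,0,0,0.])
def ray(c,uv):
    k,d=K(c); s=cv2.undistortPointsIter(np.array([[uv]],float),k,d,None,None,(3,50,1e-9))[0,0]
    V=c["view"]; return -V[:3,:3].T@V[:3,3], V[:3,:3].T@np.array([s[0],s[1],1])
def onz(c,uv,z):
    o,r=ray(c,uv); return o+r*(z-o[2])/r[2]
def tri(c1,u1,c2,u2):
    o1,r1=ray(c1,u1);o2,r2=ray(c2,u2)
    t=np.linalg.lstsq(np.c_[r1,-r2],o2-o1,rcond=None)[0]
    a,b=o1+t[0]*r1,o2+t[1]*r2; return (a+b)/2,np.linalg.norm(a-b)
def proj(c,p):
    k,d=K(c); V=c["view"]; return cv2.projectPoints(np.atleast_2d(np.array(p,float)),cv2.Rodrigues(V[:3,:3])[0],V[:3,3],k,d)[0][:,0]
def blobs(f,roi,lo,hi,mina=15):
    x0,y0,x1,y1=roi; h=cv2.cvtColor(f[y0:y1,x0:x1],cv2.COLOR_RGB2HSV); m=cv2.inRange(h,lo,hi)
    n,l,s,ce=cv2.connectedComponentsWithStats(m); out=[]
    for i in range(1,n):
        if s[i,4]>=mina:
            pts=np.argwhere(l==i)[:,::-1].astype(np.float32)+[x0,y0]
            out.append((s[i,4],ce[i]+[x0,y0],cv2.minAreaRect(pts.astype(np.float32))))
    return out
E
python3 - <<'E'
from h import *; from plant import ctrl
S=ctrl.read_camera("scene");T=ctrl.read_camera("top")
C={"scene":S,"top":T}
for nm,n,roi,lo,hi,z in [("greencap","scene",(140,130,190,180),(40,80,30),(85,255,255),.11),("greencap","top",(350,195,400,230),(40,80,30),(85,255,255),.118),
 ("bluecap","top",(270,190,310,220),(100,120,40),(130,255,255),.118),
 ("strip","scene",(280,170,315,210),(98,60,100),(125,255,255),.166),("strip","top",(198,180,235,225),(98,60,100),(125,255,255),.166),
 ("head","top",(198,178,235,225),(0,0,190),(180,60,255),.166),("bott","top",(350,195,400,230),(0,0,150),(180,60,255),.086),("bott","scene",(145,140,185,180),(0,0,150),(180,60,255),.086)]:
    for a,ce,r in blobs(C[n]["frame"],roi,lo,hi):
        b=cv2.boxPoints(r); print(nm,n,a,ce,onz(C[n],ce,z),"box",np.array([onz(C[n],q,z)[:2] for q in b]).round(3).tolist())
def crop(n,x,y,w=50,h=50,s=6): return cv2.resize(C[n]["frame"][y:y+h,x:x+w,::-1],None,fx=s,fy=s,interpolation=cv2.INTER_CUBIC)
m=np.vstack([np.hstack([crop("scene",275,165),crop("scene",140,130)]),np.hstack([crop("top",190,175),crop("top",348,188)])])
cv2.imwrite("pics/crop.png",m)
E
```

```text
greencap scene 91 [161.3846 141.7912] [ 0.4276 -0.304   0.11  ] box [[0.415, -0.334], [0.402, -0.305], [0.442, -0.276], [0.455, -0.304]]
greencap top 90 [372.3111 212.0889] [ 0.4308 -0.3015  0.118 ] box [[0.437, -0.283], [0.449, -0.31], [0.425, -0.32], [0.412, -0.293]]
bluecap top 84 [290.5595 202.3929] [ 0.4642 -0.0672  0.118 ] box [[0.48, -0.055], [0.48, -0.081], [0.45, -0.08], [0.451, -0.054]]
strip scene 62 [298.4194 183.8226] [0.4706 0.1653 0.166 ] box [[0.489, 0.157], [0.446, 0.162], [0.451, 0.174], [0.495, 0.168]]
strip top 101 [208.8812 199.0495] [0.4721 0.1648 0.166 ] box [[0.495, 0.173], [0.495, 0.156], [0.45, 0.156], [0.45, 0.173]]
head top 260 [208.9269 199.7154] [0.4702 0.1647 0.166 ] box [[0.432, 0.187], [0.514, 0.177], [0.51, 0.143], [0.427, 0.153]]
bott top 231 [369.3636 213.6017] [ 0.4301 -0.301   0.086 ] box [[0.447, -0.267], [0.46, -0.333], [0.415, -0.339], [0.403, -0.274]]
bott scene 231 [162.5368 151.1342] [ 0.4418 -0.2949  0.086 ] box [[0.477, -0.321], [0.404, -0.356], [0.403, -0.274], [0.474, -0.244]]
bott scene 24 [165.25 169.25] [ 0.5068 -0.2388  0.086 ] box [[0.519, -0.261], [0.511, -0.266], [0.497, -0.22], [0.505, -0.216]]
```

View pics/crop.png

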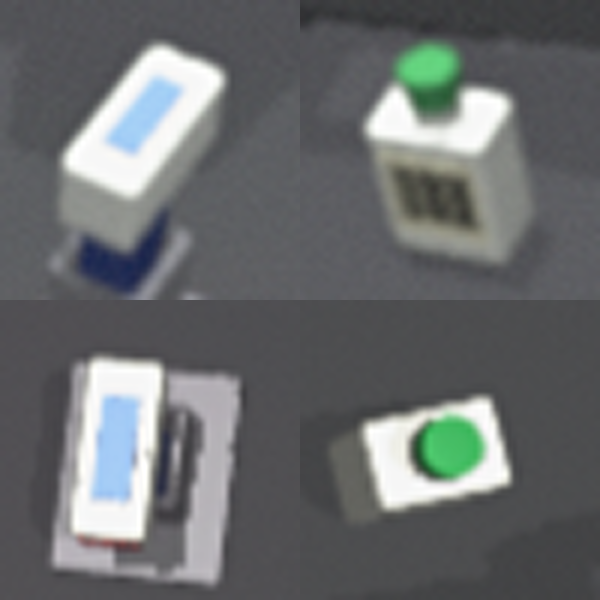

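The red window points towards the robot (-x) and the scanner's +x is at a yaw of about -7°. The head axis is at (0.481, 0.164). The green bottle is at (0.431, -0.302) with its label normal at a yaw of about 11°. Next I'll check the decoys' clearance and work out the first move.

```bash
cat >> h.py <<'E'
def delta(st,p,Rt):
    R0=R.from_quat(st["tcp_rot"]); return (R0.inv().apply(np.array(p)-st["eef_pos"])).round(4), np.degrees((R0.inv()*Rt).as_rotvec()).round(2)
def frame(xs):  # scanner x (world), level y -> scanner & tool rotation
    xs=np.array(xs)/np.linalg.norm(xs); ys=np.cross([0,0,1],xs); ys/=np.linalg.norm(ys); zs=np.cross(xs,ys)
    return R.from_matrix(np.c_[-ys,-xs,-zs]),xs,ys,zs
E
python3 - <<'E'
from h import *; from plant import ctrl
T=ctrl.read_camera("top");s=ctrl.get_state()
for a,ce,r in blobs(T["frame"],(140,125,225,220),(150,70,60),(179,255,255)):
    print("pink",a,[onz(T,q,.16)[:2].round(3).tolist() for q in cv2.boxPoints(r)])
y=np.radians(-6.9);Rt=frame([np.cos(y),np.sin(y),0])[0]
s0=dict(s,eef_pos=np.array([.301,-.604,.231]),tcp_rot=np.array([.8502,-.5265,0,0]))
for p in ([.50,-.25,.30],[.481,.164,.26]): print(delta(s0,p,Rt))
E
```

```text
pink 405 [[0.623, 0.237], [0.676, 0.211], [0.633, 0.132], [0.581, 0.158]]
pink 396 [[0.474, 0.344], [0.5, 0.26], [0.445, 0.242], [0.419, 0.326]]
(array([-0.2282, -0.3359, -0.069 ]), array([-0.  , -0.  , 33.36]))
(array([-0.6073, -0.5034, -0.029 ]), array([-0.  , -0.  , 33.36]))
```

Emit:
step_arm(gripper=[-0.4,-0.4,-0.4,-0.4,-0.4,-0.4,-0.4,-0.4,-0.4,-0.4,-0.4,-0.4,-0.4,-0.4,-0.4,-0.4,-0.4,-0.4], linear=[[-0.228,-0.336,-0.069],[-0.228,-0.336,-0.069],[-0.228,-0.336,-0.069],[-0.228,-0.336,-0.069],[-0.228,-0.336,-0.069],[-0.228,-0.336,-0.069],[-0.607,-0.503,-0.029],[-0.607,-0.503,-0.029],[-0.607,-0.503,-0.029],[-0.607,-0.503,-0.029],[-0.607,-0.503,-0.029],[-0.607,-0.503,-0.029],[-0.607,-0.503,-0.029],[-0.607,-0.503,-0.029],[-0.607,-0.503,-0.029],[-0.607,-0.503,-0.029],[-0.607,-0.503,-0.029],[-0.607,-0.503,-0.029]], delta_rot=[[0,0,33.4],[0,0,33.4],[0,0,33.4],[0,0,33.4],[0,0,33.4],[0,0,33.4],[0,0,33.4],[0,0,33.4],[0,0,33.4],[0,0,33.4],[0,0,33.4],[0,0,33.4],[0,0,33.4],[0,0,33.4],[0,0,33.4],[0,0,33.4],[0,0,33.4],[0,0,33.4]])

```text
time: 2.5
eef_pos: [0.4809, 0.1623, 0.2605]
tcp_rot: [-0.662, 0.749, -0.0, 0.0]
contact_force: [0.3, -0.0, -0.3]
opening: 0.702
```

Run:
```python
from h import *; from plant import ctrl
S=ctrl.read_camera("scene");T=ctrl.read_camera("top");s=ctrl.get_state();print(s["qpos"],s["eef_pos"],s["tcp_rot"],s["contact_force"])
y=np.radians(-6.9);Rt,xs,ys,zs=frame([np.cos(y),np.sin(y),0])
print(delta(s,[.481,.164,.127],Rt))
for n,c in (("s",S),("t",T)): print(n,proj(c,[[.481,.164,.166],s["eef_pos"]]))
m=np.hstack([cv2.resize(S["frame"][110:260,230:380,::-1],(400,400)),cv2.resize(T["frame"][130:250,150:270,::-1],(400,400))]);cv2.imwrite("pics/a.png",m)
```

```text
[ 0.1261 -0.1118  1.9494 -0.      1.3038  1.8192] [0.4808 0.1626 0.2604] [-0.6626  0.749  -0.0001  0.0001] [-0.0708 -0.4189  0.1178]
(array([-0.0014, -0.    ,  0.1334]), array([-0.01,  0.  , -0.11]))
s [[296.4839 186.3289]
 [298.8039 158.4018]]
t [[209.1456 195.9011]
 [206.3242 190.5236]]
```

View pics/a.png

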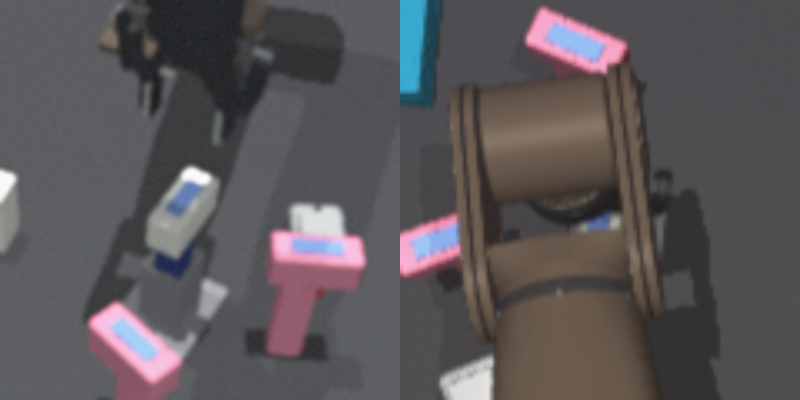

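The fingers straddle the head, midway at scene (300,157), which matches the projection, and they are well clear of the pink decoys. I'll descend, grip, then lift.

Emit:
step_arm(gripper=[-0.4,-0.4,-0.4,-0.4,-0.4,-0.4,-0.4,1,1,1,1,1,1,1,1], linear=[[-0.001,0,0.04],[-0.001,0,0.08],[-0.001,0,0.105],[-0.001,0,0.12],[-0.001,0,0.134],[-0.001,0,0.134],[-0.001,0,0.134],[-0.001,0,0.134],[-0.001,0,0.134],[-0.001,0,0.134],[-0.001,0,0.134],[-0.001,0,0.134],[-0.001,0,0.134],[-0.001,0,0.134],[-0.001,0,0.134]], delta_rot=[[0,0,0],[0,0,0],[0,0,0],[0,0,0],[0,0,0],[0,0,0],[0,0,0],[0,0,0],[0,0,0],[0,0,0],[0,0,0],[0,0,0],[0,0,0],[0,0,0],[0,0,0]], grip_force=60)

```text
time: 4.47
eef_pos: [0.4816, 0.1644, 0.1275]
tcp_rot: [-0.663, 0.749, -0.001, 0.001]
contact_force: [0.4, -0.6, 5.9]
opening: 0.415
```

Emit:
step_arm(gripper=[1,1,1,1,1,1,1,1,1,1,1], linear=[[0,0,-0.01],[0,0,-0.03],[0,0,-0.05],[0,0,-0.07],[0,0,-0.09],[0,0,-0.12],[0,0,-0.15],[0,0,-0.18],[0,0,-0.19],[0,0,-0.19],[0,0,-0.19]], delta_rot=[[0,0,0],[0,0,0],[0,0,0],[0,0,0],[0,0,0],[0,0,0],[0,0,0],[0,0,0],[0,0,0],[0,0,0],[0,0,0]])

```text
time: 5.85
eef_pos: [0.4799, 0.1641, 0.3142]
tcp_rot: [-0.663, 0.749, 0.001, -0.001]
contact_force: [0.2, -0.1, -1.7]
opening: 0.412
```

Run:
```python
from h import *; from plant import ctrl
S=ctrl.read_camera("scene");T=ctrl.read_camera("top");s=ctrl.get_state();print(s["qpos"],s["eef_pos"],s["tcp_rot"],s["contact_force"],s["wrist_torque"],s["opening"])
L=np.array([.431,-.302,.045])+.022*np.array([np.cos(np.radians(11)),np.sin(np.radians(11)),0])
n=np.array([np.cos(np.radians(11)),np.sin(np.radians(11)),0]);c=np.sqrt(.5)
Rt,xs,ys,zs=frame(c*n+[0,0,c])
tcp=L+.1*xs+.052*xs-.0187*zs
print("final tcp",tcp,"xs",xs)
y=np.radians(11);Rl=frame(n)[0]
print("way level",delta(s,[.58,-.15,.33],Rl)); print("way tilt above",delta(s,tcp+np.array([.06,0.012,.12]),Rt)); print("final",delta(s,tcp,Rt))
for nm,cc in (("s",S),("t",T)): print(nm,proj(cc,[s["eef_pos"]]))
m=np.hstack([cv2.resize(S["frame"][80:230,230:380,::-1],(400,400)),cv2.resize(T["frame"][130:250,150:270,::-1],(400,400))]);cv2.imwrite("pics/b.png",m)
```

```text
[ 0.1293 -0.1431  1.8801 -0.      1.4079  1.8213] [0.4801 0.1641 0.3145] [-0.663   0.7486  0.0009 -0.0014] [-0.5715 -0.658  -2.2022] [-0.0122 -0.0221  0.0037] 0.41133643445384516
final tcp [ 0.5711 -0.2748  0.1393] xs [0.6941 0.1349 0.7071]
way level (array([ 0.2998, -0.1371, -0.0157]), array([  0.19,  -0.02, -17.95]))
way tilt above (array([ 0.4055, -0.2017,  0.0549]), array([ 44.81,  -7.06, -17.01]))
final (array([ 0.4245, -0.144 ,  0.1751]), array([ 44.81,  -7.06, -17.01]))
s [[301.3303 140.5373]]
t [[203.5854 187.3233]]
```

View pics/b.png

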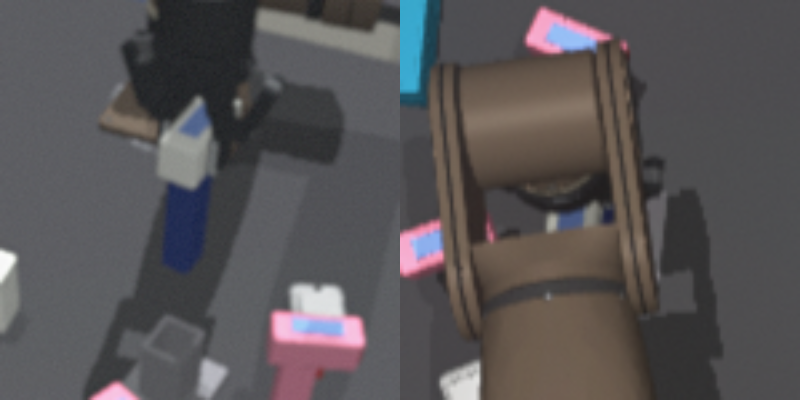

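The scanner is clear of the holder and hangs upright in the gripper, with the handle at crop (187,225). I'll carry it over and tilt it above the target pose.

Emit:
step_arm(gripper=[1,1,1,1,1,1,1,1,1,1,1,1,1,1,1,1,1,1], linear=[[0.03,-0.014,-0.01],[0.08,-0.036,-0.016],[0.13,-0.06,-0.016],[0.18,-0.082,-0.016],[0.23,-0.105,-0.016],[0.27,-0.123,-0.016],[0.3,-0.137,-0.016],[0.33,-0.155,0],[0.36,-0.17,0.02],[0.385,-0.185,0.04],[0.4,-0.195,0.05],[0.406,-0.202,0.055],[0.406,-0.202,0.055],[0.406,-0.202,0.055],[0.406,-0.202,0.055],[0.406,-0.202,0.055],[0.406,-0.202,0.055],[0.406,-0.202,0.055]], delta_rot=[[0,0,-3],[0,0,-6],[0,0,-9],[0,0,-12],[0,0,-15],[0,0,-18],[4.5,-0.7,-18],[9,-1.4,-18],[14,-2.2,-18],[19,-3,-17.5],[25,-4,-17.5],[31,-5,-17.2],[37,-6,-17.1],[41,-6.5,-17],[44.8,-7.1,-17],[44.8,-7.1,-17],[44.8,-7.1,-17],[44.8,-7.1,-17]])

```text
time: 8.2
eef_pos: [0.6326, -0.2632, 0.2618]
tcp_rot: [0.713, -0.587, 0.244, -0.296]
contact_force: [-0.7, 0.2, -2.0]
opening: 0.416
```

Run:
```python
from h import *; from plant import ctrl
S=ctrl.read_camera("scene");T=ctrl.read_camera("top");s=ctrl.get_state();print(s["time"],s["qpos"],s["eef_pos"],s["tcp_rot"],s["contact_force"],s["opening"])
a=np.radians(11);n=np.array([np.cos(a),np.sin(a),0]);c=np.sqrt(.5)
L=np.array([.431,-.302,.045])+.022*n
Rt,xs,ys,zs=frame(c*n+[0,0,c]); tcp=L+.152*xs-.0187*zs
print("final",delta(s,tcp,Rt))
# expected features given grasp
Rm=R.from_quat(s["tcp_rot"]).as_matrix(); g=s["eef_pos"]-.0187*Rm[:,2]
for nm,cc in (("s",S),("t",T)): print(nm,"win,foot,labelcentre",proj(cc,[g+.052*Rm[:,1],g+.136*Rm[:,2],L]))
m=np.hstack([cv2.resize(S["frame"][60:210,110:260,::-1],(400,400)),cv2.resize(T["frame"][110:260,280:430,::-1],(400,400))]);cv2.imwrite("pics/c.png",m)
```

```text
8.3 [-0.7599  0.0443  1.9332  0.873   0.8546  0.1255] [ 0.6326 -0.2631  0.2618] [ 0.7127 -0.587   0.2443 -0.2965] [-0.1851  0.3002 -1.8931] 0.4149786836416165
final (array([-0.0004,  0.131 ,  0.042 ]), array([-0.18,  0.02,  0.04]))
s win,foot,labelcentre [[127.0618 141.6326]
 [107.7063 193.3924]
 [162.2193 162.5923]]
t win,foot,labelcentre [[369.1919 150.498 ]
 [352.1021 111.3284]
 [364.4986 207.7736]]
```

View pics/c.png

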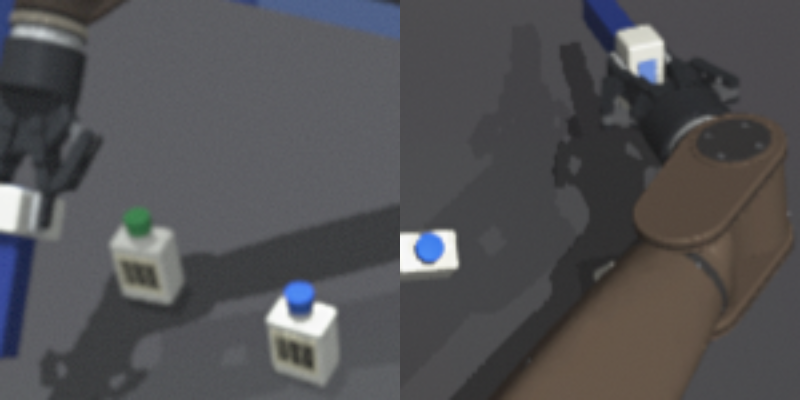

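Window, handle and label agree with the projections: stripes seen at scene (162.5,163), predicted (162.2,162.6), with the foot and window also as expected. Now the final slow approach.

Emit:
step_arm(gripper=[1,1,1,1,1,1,1,1,1,1,1,1,1,1,1,1], linear=[[0,0.01,0.003],[0,0.025,0.008],[0,0.04,0.013],[0,0.055,0.018],[0,0.07,0.022],[0,0.085,0.027],[0,0.1,0.032],[0,0.112,0.036],[0,0.122,0.039],[0,0.128,0.041],[0,0.131,0.042],[0,0.131,0.042],[0,0.131,0.042],[0,0.131,0.042],[0,0.131,0.042],[0,0.131,0.042]], delta_rot=[[0,0,0],[0,0,0],[0,0,0],[0,0,0],[0,0,0],[0,0,0],[0,0,0],[0,0,0],[0,0,0],[0,0,0],[0,0,0],[0,0,0],[0,0,0],[0,0,0],[0,0,0],[0,0,0]])

```text
time: 10.3
eef_pos: [0.5709, -0.2751, 0.1389]
tcp_rot: [0.712, -0.587, 0.244, -0.297]
contact_force: [-0.2, -0.5, -1.4]
opening: 0.409
```

Run:
```python
from h import *; from plant import ctrl
S=ctrl.read_camera("scene");T=ctrl.read_camera("top");s=ctrl.get_state();print(s["time"],s["qpos"],s["eef_pos"],s["contact_force"],s["opening"],abs(s["dq"]).max())
a=np.radians(11);n=np.array([np.cos(a),np.sin(a),0]);c=np.sqrt(.5)
L=np.array([.431,-.302,.045])+.022*n
Rt,xs,ys,zs=frame(c*n+[0,0,c]); tcp=L+.152*xs-.0187*zs
print("err",delta(s,tcp,Rt))
Rm=R.from_quat(s["tcp_rot"]).as_matrix(); g=s["eef_pos"]-.0187*Rm[:,2]
xs,ys,zs=-Rm[:,1],-Rm[:,0],-Rm[:,2]; w=g-.052*xs; e=w-L
print("dist",np.linalg.norm(e),"pitch",np.degrees(np.arcsin(xs[2])),"aim miss",np.linalg.norm(np.cross(e,xs)))
ends=[g+d*xs+20e-3*zs for d in (-.052,.032)]
for nm,cc,(x0,y0) in (("s",S,(90,80)),("t",T,(300,110))):
    P=proj(cc,[w,g-.136*zs,L,*ends]); print(nm,P.round(1).tolist())
    im=cv2.resize(cc["frame"][y0:y0+150,x0:x0+150,::-1],(400,400))
    for p in P: cv2.circle(im,tuple(int(v) for v in (p-[x0,y0]+.5)*400/150),3,(0,255,255),1)
    if nm=="s": A=im
    else: cv2.imwrite("pics/d.png",np.hstack([A,im]))
for a_,ce,r in blobs(S["frame"],(140,130,190,175),(40,80,30),(85,255,255)): print("cap",a_,ce,onz(S,ce,.11))
```

```text
10.4 [-0.8628  0.1178  2.1094  1.0611  0.7854 -0.2243] [ 0.5708 -0.2751  0.1388] [ 0.4526 -0.063  -2.23  ] 0.4137262843614932 0.001353719397664193
err (array([-0.0002, -0.0005, -0.0001]), array([-0.18,  0.03, -0.01]))
dist 0.09942080205991231 pitch 45.18327611514141 aim miss 0.0006238815864863901
s [[147.8, 160.8], [131.7, 207.0], [162.2, 162.6], [148.9, 154.1], [134.7, 151.6]]
t [[364.2, 181.3], [348.7, 143.4], [364.5, 207.8], [366.6, 185.2], [366.4, 161.0]]
cap 20 [163.75 144.55] [ 0.4356 -0.2893  0.11  ]
```

View pics/d.png

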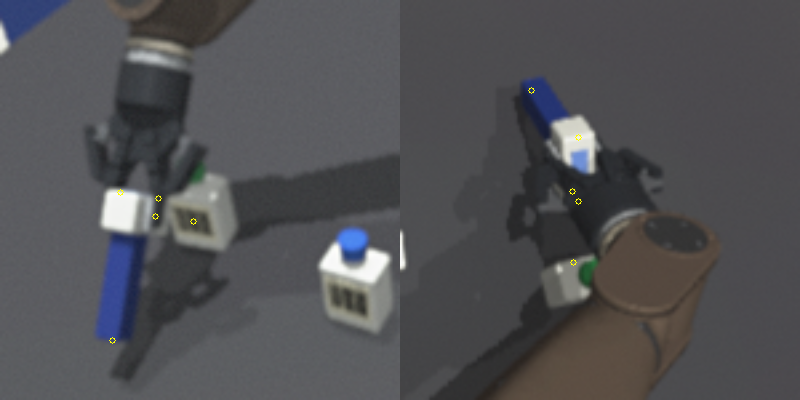

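The scanner is held at the target: its handle end is at crop (112,340) and the label stripes are at (193,220), both on their projected markers. The bottle hasn't moved and the arm is still, so I'll hand it in.

```bash
python3 -c "
from plant import ctrl
print(ctrl.sign_off())"
```

```text
the job is handed in; nothing more can be done
None
```

I lifted the scanner straight out of its holder by its head and carried it over the bench. I handed the job in with it held still in the gripper, aimed at the green-capped bottle's label, at about 10.4 s of the 34 s allowed.

- **Aim:** from the measured tool pose and the assumed grip, the window is 99 mm from the label centre, looking down at 45.2°. It is square to the label in heading, and the line of aim misses the middle by under 1 mm. The label's position and heading come from the cameras, so allow a few mm and about 2° more.
- **Grip:** the opening is 35 mm on the 36 mm head and steady. In the last pictures the handle end and the label stripes are where they should be. The window itself was not visible, so its position comes from the gripper pose and the scanner's given sizes.
- **Knocks:** the force readings after each move showed only about the scanner's own weight. The one higher reading was about 6 N as the fingers closed.
- **Bystanders:** the green bottle's label is where I first measured it. In the last view the green cap was mostly hidden by the gripper, so that reading (about 1 cm off) is not meaningful. The blue bottle still stands upright. The basket and mouse were not re-measured, but the planned path never went near them.

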